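Load the bare-nib pen in the grinder rest and switch on

TASK

From the crowded parts tray pick out the pen with the bare nib and lay it in the two V-notched saddles of the rest in front of the grinding wheel, nib pointing at the wheel and its tip about a finger's width short of the rim; set it down into the notches before you let go. Then switch the grinder on by pressing the raised end of its rocker switch fully down. Leave the other parts in the tray, and the nib dish and ink jar where they stand.

Things in the scene. Friction and masses are not known exactly. Their poses are not given: they have to be found in the camera images.
- tray: white open square tray, 246 x 246 x 40 mm, walls and floor 5 mm, fixed; origin at the centre of its underside, on the desk. Four long parts lie side by side in it, roughly along its x, about 52 mm apart, one more across their ends
- pen: the target: black eight-sided pen, 18 mm across flats, with a bare tapering steel nib, no cap or clip; about 50 g. x runs along it to the nib: faceted barrel x -60 to +60 mm, slimmer neck to 77, nib to 105. Origin under mid-barrel on its lying face, 9 mm below the axis; lies on the tray floor at height 5 mm. Grip across mid-barrel
- pen_mid (a point): point on the pen's axis at the middle of the faceted barrel
- pen_nib (a point): tip of the pen's nib, on its axis, 105 mm from pen_mid
- capped_pen: leave in tray: black capped pen with blunt ends and a steel clip along its top, 135 mm long; eight-sided (octagonal) bar, 18 mm across flats, lying along its own x, origin at the middle of its underside at build (9 mm from the axis)
- blank_barrel: leave in tray: black plain barrel without nib, 126 mm long, a short steel stub at one end; eight-sided (octagonal) bar, 18 mm across flats, lying along its own x, origin at the middle of its underside at build (9 mm from the axis)
- section_a: leave in tray: tinted acrylic section 100 mm long; eight-sided (octagonal) bar, 18 mm across flats, lying along its own x, origin at the middle of its underside at build (9 mm from the axis)
- section_b: leave in tray: tinted acrylic section 110 mm long lying across the tray beyond the other parts' ends; eight-sided (octagonal) bar, 18 mm across flats, lying along its own x, origin at the middle of its underside at build (9 mm from the axis)
- grinder: fixed grinder on a plate 280 x 215 x 12 mm; origin on the desk under mid-rest, x towards the wheel. Rest: two dark steel 90-degree V saddles, 12 mm thick, at x -36 and +36 mm, rims 70 mm high, 60 mm free between for fingers. Wheel 80 mm across, 14 thick, centre x 160, y 0, height 65 mm. Grey motor housing x 112 to 208, y -160 to -35, 115 mm high, rocker on top
- rest (a point): middle of the rest: point of the axis of a pen seated in both V notches, 65 mm above the desk, halfway between the saddles; its x axis is the direction the nib must point
- wheel_rim (a point): the point of the wheel's rim nearest the rest, 120 mm from point rest along its x, at the height of the seated pen's axis
- rocker (a joint): rocker switch angle: 0 = off (end nearer the rest raised), 0.4 = fully on (that end down). Stays where it is left; takes about 2 N
- rocker_press (a point): where to press: on top of the raised end of the black rocker (52 x 30 mm, long along the grinder's x, pivot at grinder x 160, y -85 mm), 19 mm from the pivot on the side of the rest, about 131 mm above the desk when off; it moves about 8 mm down to fully on
- nib_dish: white ceramic dish, 90 mm wide, 22 mm high, loose; origin at centre of its underside
- ink_jar: small glass ink jar, 56 mm wide, 60 mm high, loose; origin at centre of its underside
Things that resemble listed ones, but are neither listed nor needed, are in the scene too. What is shaped like the section_b but pink or yellow is not meant.

How it is judged:
On the way, in this order (a step that is already met when the one before it is completed fails the run):
1. the bare-nib pen is lifted out of the tray, the grinder still off (height (world z) of pen_mid above 0.055 m and height (world z) of pen_nib above 0.045 m and value of joint rocker below 0.1 rad), for 0.1 s.
2. still held, the pen is down in both notches, nib towards the wheel, the grinder still off (x of pen_nib in the frame of rest between 0.091 and 0.116 m and y of pen_nib in the frame of rest between -0.006 and 0.006 m and z of pen_nib in the frame of rest between -0.006 and 0.006 m and y of pen_mid in the frame of rest between -0.006 and 0.006 m and z of pen_mid in the frame of rest between -0.006 and 0.006 m and contact force between the fingers and pen above 0.5 N and value of joint rocker below 0.1 rad), for 0.05 s.
3. the pen lies in the rest, let go, the grinder still off (x of pen_nib in the frame of rest between 0.091 and 0.116 m and y of pen_nib in the frame of rest between -0.006 and 0.006 m and z of pen_nib in the frame of rest between -0.006 and 0.006 m and y of pen_mid in the frame of rest between -0.006 and 0.006 m and z of pen_mid in the frame of rest between -0.006 and 0.006 m and contact force between the fingers and pen below 0.05 N and value of joint rocker below 0.1 rad), for 0.2 s.
4. the rocker is pressed on (value of joint rocker above 0.3 rad), for 0.1 s.
At the end, for the whole second after the job is handed in: Pen at rest in both notches (axis within 6 mm), let go, nib tip 4 to 29 mm short of the wheel rim; rocker above 0.3 rad; the other four parts in the tray (within 140 mm of its centre, below 45 mm); nib dish and ink jar upright (0.3 rad), moved under 30 mm (x of pen_nib in the frame of rest between 0.091 and 0.116 m and y of pen_nib in the frame of rest between -0.006 and 0.006 m and z of pen_nib in the frame of rest between -0.006 and 0.006 m and y of pen_mid in the frame of rest between -0.006 and 0.006 m and z of pen_mid in the frame of rest between -0.006 and 0.006 m and contact force between the fingers and pen below 0.05 N and linear speed of pen below 0.02 m/s and value of joint rocker above 0.3 rad and horizontal distance between each of capped_pen, blank_barrel, section_a, section_b and tray below 0.14 m and height (world z) of each of capped_pen, blank_barrel, section_a, section_b below 0.045 m and distance of each of nib_dish, ink_jar from where it was at the start of the episode below 0.03 m and angle between each of nib_dish, ink_jar's own z axis and vertical below 0.3 rad); the robot touches nothing.
It also fails if it takes over 50 s, if anything falls off the work surface, if the arm or the gripper's body presses on something with over 40 N, if the wrist force passes 120 N, or if a joint passes its speed limit or range.

ROBOT

A 7-joint arm with a two-finger parallel gripper is mounted at the origin on the work surface. World frame = base frame: x ahead of the robot, y to its left, z up, the work surface at z = 0. Lengths are in m, angles in rad, forces in N, time in s.
With the tool pointing down it reaches from about 0.425 to 1.025 m from the base axis. Payload 9.4 kg.
Tool frame: the origin (TCP) lies at the centre of the arm's flange, where the gripper is bolted on; the fingertips stand 173 mm ahead of it and the grasp point (between the pads) lies 155 mm ahead of it; z points along the fingers, y is the line along which they close (so a half turn about z gives the same grasp; the last joint's range is limited). The gripper opens to 85 mm and grips with 20 to 120 N. Pads are 22 mm wide; open, the fingers measure 114 mm over their backs; the gripper's body (76 mm by 85 mm) begins 54 mm behind the grasp point. The pads swing forward as they close: fully open they stand 13 mm farther back than shut.
Start: joints at [-1.411, 0.599, -0.003, 1.599, 0.002, 0.943, -0.08], TCP at [0.17, 0.705, 0.405] pointing down, gripper open.
Joint ranges: [-2.57, 2.57], [-0.35, 1.97], [-1.29, 1.29], [0.11, 2.56], [-1.05, 4.19], [0.11, 1.86], [-2.63, 2.63]. Speed limits (rad/s): [2.22, 2.22, 3.01, 3.01, 3.14, 3.14, 3.14].

INTERFACE

Orientations are given as a unit quaternion [w, x, y, z].
In Python, from bench import bot gives the robot as it stands.
- The arm moves only by the shell command python3 -m handwheel 'ROWS' [FORCE]. ROWS is JSON, a list that holds one entry, the list of rows, each a list of 7 numbers: the closure, from 0 (fully open) to 1 (shut), then the shift along the world's x, y, z scaled (see below), then the turn, a rotation vector about the world's x, y, z scaled (see below). In form: [[[claw, tx, ty, tz, wx, wy, wz], ...]]. A call has exactly 5 rows; each row is the pose to reach, as a shift and turn from the pose commanded when the call began; what a row does not reach only later rows make up. The controller multiplies each number of a shift by 400 mm and each number of a turn by 120 degrees. A row lasts 1/12 s, in which the tool goes at most 41.7 mm and 7.16 degrees, less where a joint would pass 70% of its speed; a pose out of reach is approached as far as the arm can. A call with a number of a shift or a turn outside -1 to 1 is refused whole. A call with a gripper value outside its range is refused whole. The fingers move at their own pace and stop on an object; FORCE is the grip in N (left out, the last holds). Time passes only in rows, so rows that repeat a pose let the fingers close, or fill a call up. It gives the time, the measured TCP pose, the force, the opening and the grip force at its end, in the units of the state.
- bot.get_state(): the state, without advancing time (a new reading comes with each control period).
- bot.camera(name): name is "side" or "top" or "wrist"; returns a dict with "frame" (400x640x3 uint8, red, green, blue), "range_z" (400x640 float32, m along the optical axis (not along the pixel's ray), 0 where there is no reading), "mtx" (3x3 intrinsics, pixels), "position" and "attitude" of the camera in the world. Camera axes: x right, y up, looking along -z (the intrinsics and any distortion apply to the point x, -y, -z); pixel columns grow to the right and rows downward; lengths in m; the calibration is good to about 2 mm. A picture is of the moment at which its call begins.
- bot.sign_off(): hands the job in; it is judged then, once.
Trained networks look in the newest picture that a camera, given by its name, has taken for a name from the list of things; names that differ only in an ending like _2 or _b are one class to them, and where a whole thing is asked for, a point or a joint stands for the part that bears it (a point fixed in the world has none). Each returns a list of dicts, best first, with "confidence" (0 to 1); they miss things now and then, are a little off and sometimes report something else, mostly with a low value. They report only what shows in the picture. A call takes as long as a camera call. They do not tell look-alikes from the thing itself.
- bot.recognise(label, camera): "location" ([x, y, z] in m, in the coordinates of the camera as it stood for that picture, good to about 4 mm: the middle of the surface that is visible of it).
- bot.regions_of(label, camera): "region" (400x640 bool, what is visible of it).
The state is a dict: "time": time; "joints": joint angles; "joint_vel": joint speeds; "joint_torque": joint torques, N m; "position": TCP position; "tool_rot": TCP orientation; "ft_force": force on the tool from outside, world axes, zero at the start; "wrist_torque": the same for the moment, N m; "finger_gap": finger opening in m; "grip_force": force on a finger pad.
Only numpy, scipy, OpenCV 4.12 (cv2) and the standard library are available. Lean on these libraries where they do the work, as an engineer would, in place of code of your own. Each camera call takes 0.05 s, during which the arm holds its last target. There are 200 camera calls.

## Working session

There is one attempt and no reset: what is moved stays moved. The work goes in short steps, Python scripts to look and compute and a shell command to move; the robot and the scene stay as the last step left them, time stands still between calls to the robot, and variables do not carry over. Pictures are saved under pics/ and viewed, at most 10 in all, crops included, and the job is handed in when it is done.

```bash
mkdir -p pics; ls
cat > h.py <<'E'
import numpy as np, cv2
from scipy.spatial.transform import Rotation as R
from bench import bot
def q2R(q): 
    q=np.asarray(q,float)
    return q if q.shape==(3,3) else R.from_quat([q[1],q[2],q[3],q[0]]).as_matrix()
def c2w(c,p): return q2R(c["attitude"])@np.asarray(p,float)+np.asarray(c["position"])
def cloud(c):
    d=c["range_z"]; K=np.array(c["mtx"]); v,u=np.mgrid[:400,:640]
    P=np.stack([(u-K[0,2])/K[0,0]*d,-(v-K[1,2])/K[1,1]*d,-d],-1)
    return P@q2R(c["attitude"]).T+np.asarray(c["position"])
def proj(c,p):
    K=np.array(c["mtx"]); q=q2R(c["attitude"]).T@(np.asarray(p)-np.asarray(c["position"])); 
    return np.array([K[0,2]+K[0,0]*q[0]/-q[2],K[1,2]-K[1,1]*q[1]/-q[2]])
E
python3 - <<'E'
from h import *
np.set_printoptions(precision=4,suppress=True)
for n in ["top","side","wrist"]:
    c=bot.camera(n); cv2.imwrite(f"pics/{n}0.png",c["frame"][:,:,::-1])
    np.savez(f"{n}0.npz",**c); print(n,c["position"],c["attitude"],list(c.keys()))
    for l in ["pen","capped_pen","blank_barrel","tray","grinder","rocker","nib_dish","ink_jar","section_a"]:
        for r in bot.recognise(l,n)[:4]:
            w=c2w(c,r["location"]); print(" ",l,round(r["confidence"],2),w,proj(c,w).round())
print(bot.get_state())
E
```

```text
pics
top [0.4371 0.0766 1.2301] [ 0.7069  0.0503 -0.0382 -0.7045] ['frame', 'range_z', 'mtx', 'position', 'attitude']
  pen 0.86 [0.45   0.1575 0.019 ] [294. 253.]
  capped_pen 0.71 [0.44   0.3153 0.0246] [235. 257.]
  blank_barrel 0.72 [0.4427 0.2118 0.0232] [274. 256.]
  tray 0.93 [0.4895 0.242  0.0063] [264. 239.]
  tray 0.66 [0.4555 0.1526 0.0222] [296. 251.]
  tray 0.38 [0.3912 0.0144 0.004 ] [346. 275.]
  tray 0.25 [ 0.5354 -0.2183  0.0098] [431. 223.]
  grinder 0.64 [ 0.5359 -0.2192  0.0142] [432. 222.]
  grinder 0.2 [0.7046 0.0748 0.0625] [325. 158.]
  rocker 0.83 [ 0.6062 -0.2591  0.1273] [458. 191.]
  rocker 0.17 [0.4566 0.1582 0.0229] [293. 251.]
  nib_dish 0.68 [0.3935 0.0106 0.0083] [348. 274.]
  nib_dish 0.29 [0.4529 0.1564 0.0212] [294. 252.]
  ink_jar 0.89 [0.7091 0.0765 0.0588] [324. 157.]
  ink_jar 0.57 [0.4462 0.2638 0.0218] [255. 254.]
  section_a 0.83 [0.5774 0.2597 0.0219] [257. 206.]
  section_a 0.76 [0.5388 0.0248 0.0162] [343. 221.]
  section_a 0.69 [0.4447 0.2622 0.0218] [255. 255.]
  section_a 0.67 [0.4331 0.4536 0.0212] [185. 259.]
side [ 0.3037 -0.8337  1
[... 950 characters left out ...]
n', 'attitude']
  pen 0.55 [0.392  0.1623 0.0198] [ 14. 393.]
  capped_pen 0.19 [0.3892 0.163  0.0203] [ 13. 392.]
  tray 0.77 [0.362  0.2101 0.0158] [ 34. 370.]
{'time': 1.5, 'joints': array([-1.4107,  0.5993, -0.0025,  1.5994,  0.0018,  0.9429, -0.0798]), 'joint_vel': array([ 0.0005,  0.0022,  0.0028, -0.0001, -0.0008,  0.0014,  0.0007]), 'joint_torque': array([  0.0007, -77.621 ,   1.5644, -25.8383,   0.0126,   0.0021,
         0.    ]), 'position': array([0.1701, 0.7048, 0.4047]), 'tool_rot': array([ 0.    ,  0.1181,  0.993 , -0.    ]), 'ft_force': array([ 0.952 , -0.1525, -0.1566]), 'wrist_torque': array([-0.0079, -0.0281, -0.0094]), 'grip_force': 0.0, 'finger_gap': 0.08532068694505651}
```

Run:
```python
import cv2
a=cv2.imread("pics/top0.png"); cv2.imwrite("pics/topz.png",cv2.resize(a[130:330,160:520],(792,440)))
b=cv2.imread("pics/side0.png"); cv2.imwrite("pics/sidez.png",cv2.resize(b[130:400,200:500],(660,594)))
```

```text
(no output)
```

View pics/topz.png

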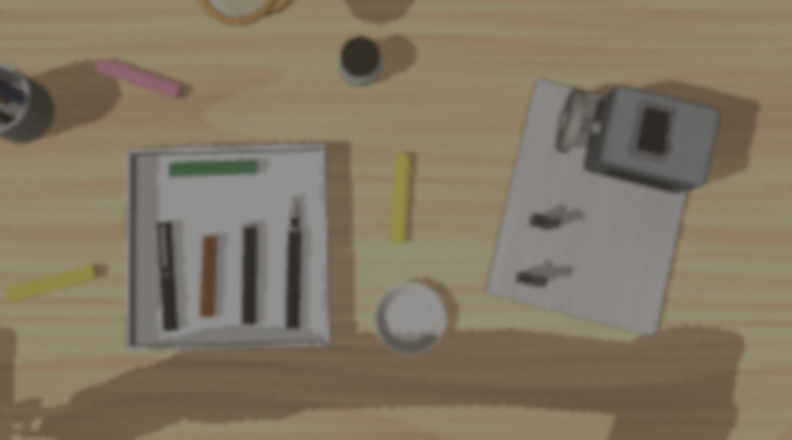

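View pics/sidez.png

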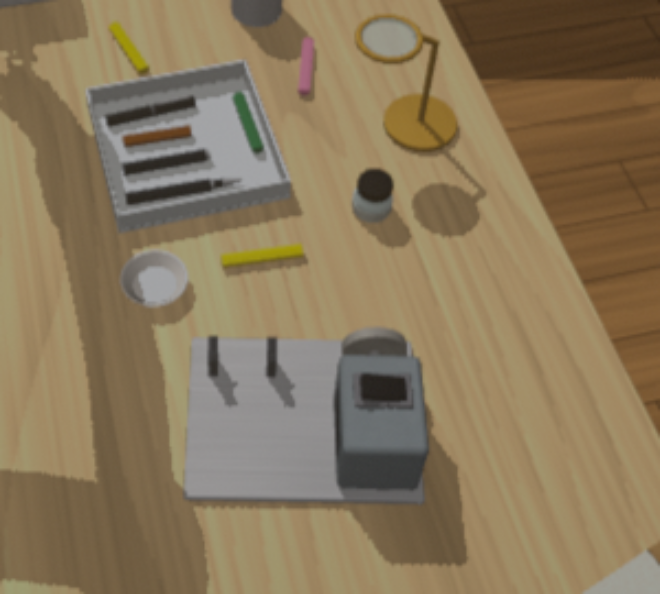

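```bash
cat > m.py <<'E'
from h import *
np.set_printoptions(precision=4,suppress=True)
def line(p):
    m=np.median(p,0); v=np.linalg.svd(p[:,:2]-m[:2],full_matrices=False)[2][0]; v=v*np.sign(v[0]); s=(p[:,:2]-m[:2])@v
    lo,hi=np.percentile(s,[1,99]); return m[:2]+v*lo,m[:2]+v*hi,np.degrees(np.arctan2(v[1],v[0]))
def meas(n,c):
    P=cloud(c); f=c["frame"].astype(int).sum(2); Z=P[...,2]; X=P[...,0];Y=P[...,1]
    out={}
    ok=c["range_z"]>0
    b=ok&(X>.37)&(X<.56)&(Y>.125)&(Y<.185)&(Z>.012)&(Z<.035)
    k=b&(f<240)
    print(n,"pen all n",b.sum(),line(P[b]),"dark",k.sum(),line(P[k]),"ztop",np.percentile(Z[k],[10,50,90]))
    s=ok&(X>.38)&(X<.6)&(Y>-.3)&(Y<-.06)&(Z>.045)&(Z<.085)
    nn,lab,st,ce=cv2.connectedComponentsWithStats(s.astype(np.uint8))
    for i in range(1,nn):
        if st[i,4]>8: q=P[lab==i]; print("  blob",st[i,4],q.mean(0),q.max(0)[2],line(q))
    h=ok&(X>.5)&(X<.75)&(Y>-.4)&(Y<-.15)&(Z>.1)&(Z<.12)
    if h.sum(): 
        r=cv2.minAreaRect(P[h][:,:2].astype(np.float32)); print("  housing",r,np.median(Z[h]))
    rk=ok&(X>.5)&(X<.75)&(Y>-.4)&(Y<-.15)&(Z>.122)
    if rk.sum()>5: q=P[rk]; print("  rocker",rk.sum(),q.mean(0),q[:,2].max(),cv2.minAreaRect(q[:,:2].astype(np.float32)))
    w=ok&(X>.4)&(X<.75)&(Y>-.36)&(Y<-.02)&(Z>.005)&(Z<.02)
    print("  plate",cv2.minAreaRect(P[w][:,:2].astype(np.float32)),np.median(Z[w]))
if __name__=="__main__":
    for n in ["top","side"]: meas(n,dict(np.load(n+"0.npz")))
    c=np.load("wrist0.npz"); S=bot.get_state(); T=q2R(S["tool_rot"])
    print("cam in tool",T.T@(c["position"]-S["position"]),"\n",T.T@q2R(c["attitude"]),c["mtx"])
E
python3 m.py
```

```text
top pen all n 364 (array([0.381, 0.159]), array([0.5391, 0.1569]), np.float64(-0.7544772743315149)) dark 269 (array([0.3837, 0.1602]), array([0.514 , 0.1577]), np.float64(-1.1020092651987938)) ztop [0.018  0.0219 0.0248]
  blob 20 [ 0.5956 -0.1668  0.0744] 0.08363436574898975 (array([ 0.5947, -0.1738]), array([ 0.5966, -0.1605]), np.float64(81.96597313214113))
  blob 131 [ 0.5683 -0.2404  0.0664] 0.08446480857066296 (array([ 0.5459, -0.2949]), array([ 0.5808, -0.1979]), np.float64(70.22659291233553))
  blob 63 [ 0.5109 -0.146   0.0599] 0.06630981091601584 (array([ 0.508 , -0.1615]), array([ 0.5154, -0.1301]), np.float64(76.80966398321094))
  blob 64 [ 0.4415 -0.1281  0.0594] 0.06679306306969601 (array([ 0.4373, -0.1433]), array([ 0.4456, -0.1122]), np.float64(75.0950767866511))
  housing ((0.6123751997947693, -0.2503293454647064), (0.1678420752286911, 0.09614646434783936), 75.24215698242188) 0.11426658022841818
  rocker 262 [ 0.6087 -0.2572  0.1267] 0.13484805740894368 ((0.610279381275177, -0.25830763578414917), (0.038600269705057144, 0.06215915083885193), 74.90678405761719)
  plate 
[... 871 characters left out ...]
38, -0.2097]), np.float64(75.57827168347326))
  housing ((0.6129640340805054, -0.2513614892959595), (0.17196187376976013, 0.09664104878902435), 75.82764434814453) 0.11457685291499486
  rocker 246 [ 0.6087 -0.2601  0.127 ] 0.1368544398868552 ((0.611296534538269, -0.25380557775497437), (0.055713552981615067, 0.06300313770771027), 76.69851684570312)
  plate ((0.5749882459640503, -0.18903708457946777), (0.3499412536621094, 0.33791399002075195), 0.008724409155547619) 0.012124415022010337
cam in tool [ 0.0754 -0.0015  0.0305] 
 [[ 0.0001  0.9548  0.2973]
 [ 1.     -0.0003  0.0005]
 [ 0.0006  0.2973 -0.9548]] [[300.6691   0.     321.1474]
 [  0.     300.6691 202.1115]
 [  0.       0.       1.    ]]
```

Three black bars could be mistaken for the pen in the top picture: the bare-nib pen at (294,250) with a steel nib near (294,221), the blank barrel at (274,256) and the capped pen with its clip at (236,257). The orange and green sections, the pink and yellow look-alike bars, and the pencil pot are not candidates. I choose (294,250), and I'll check it with a close wrist crop once the arm is above it.

```bash
python3 -m handwheel '[[[0,0.045,-0.09,-0.01,0,0,0.03],[0,0.09,-0.18,-0.02,0,0,0.06],[0,0.135,-0.27,-0.03,0,0,0.09],[0,0.18,-0.36,-0.04,0,0,0.105],[0,0.225,-0.45,-0.05,0,0,0.105]]]'
python3 -m handwheel '[[[0,0.045,-0.09,-0.02,0,0,0],[0,0.09,-0.18,-0.04,0,0,0],[0,0.135,-0.27,-0.06,0,0,0],[0,0.18,-0.36,-0.08,0,0,0],[0,0.225,-0.45,-0.1,0,0,0]]]'
python3 -m handwheel '[[[0,0.045,-0.09,-0.02,0,0,0],[0,0.09,-0.18,-0.04,0,0,0],[0,0.135,-0.27,-0.06,0,0,0],[0,0.18,-0.36,-0.08,0,0,0],[0,0.225,-0.45,-0.1,0,0,0]]]'
python3 - <<'E'
from h import *
from m import meas,line
import m
c=bot.camera("wrist"); np.savez("w1.npz",**c); s=bot.get_state(); print(s["time"],s["position"],s["tool_rot"])
for r in bot.recognise("pen","wrist")[:3]: print(r["confidence"],c2w(c,r["location"]),proj(c,c2w(c,r["location"])))
meas("wrist",c)
cv2.imwrite("pics/w1.png",c["frame"][:,:,::-1])
E
```

```text
time: 1.92
position: [0.2606, 0.523, 0.3846]
tool_rot: [0.0, 0.007, 1.0, 0.0]
ft_force: [0.4, 0.0, 0.4]
finger_gap: 0.0856
grip_force: 0.0
time: 2.33
position: [0.3506, 0.3431, 0.3447]
tool_rot: [0.0, 0.008, 1.0, 0.0]
ft_force: [0.7, 0.1, 0.3]
finger_gap: 0.0854
grip_force: 0.0
time: 2.75
position: [0.4408, 0.1631, 0.3046]
tool_rot: [0.0, 0.008, 1.0, 0.0]
ft_force: [0.5, -0.4, -0.0]
finger_gap: 0.0858
grip_force: 0.0
2.8 [0.4437 0.1552 0.3034] [ 0.0003  0.0134  0.9999 -0.0021]
0.73 [0.4427 0.158  0.0245] [317.1216 201.8814]
0.24 [ 0.519  -0.1232  0.0152] [ 31.7126 277.9937]
wrist pen all n 3068 (array([0.3819, 0.1586]), array([0.5386, 0.1572]), np.float64(-0.5288285157717507)) dark 1219 (array([0.3858, 0.1538]), array([0.5148, 0.1527]), np.float64(-0.4984757049787276)) ztop [0.0189 0.0221 0.0239]
  plate ((0.5265631675720215, -0.13429228961467743), (0.09623955935239792, 0.3306688964366913), 61.64686965942383) 0.012383938965816244
```

View pics/w1.png

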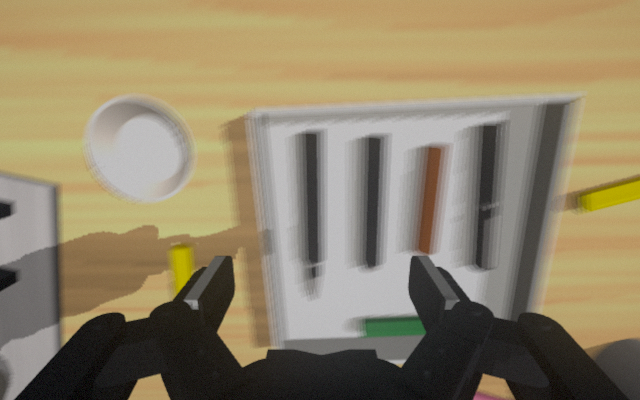

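The wrist picture was taken while moving, so it is blurred. It shows the bare-nib bar at (312,200) with its nib at (314,290), the blank barrel at (374,200) and the clipped pen at (487,195), so the choice stands. Its neighbours and the tray wall are close, so I'll pre-close the fingers and look again with the arm still.

```bash
python3 -m handwheel '[[[0.65,0,0,0,0,0,0],[0.65,0,0,0,0,0,0],[0.65,0,0,0,0,0,0],[0.65,0,0,0,0,0,0],[0.65,0,0,0,0,0,0]]]' 30
python3 - <<'E'
from h import *
from m import meas
c=bot.camera("wrist"); np.savez("w2.npz",**c); s=bot.get_state(); print(s["time"],s["position"],s["tool_rot"],s["finger_gap"])
meas("wrist",c)
P=cloud(c);X,Y,Z=P[...,0],P[...,1],P[...,2]
for l in ["pen","blank_barrel"]:
  for r in bot.regions_of(l,"wrist")[:1]:
    m=r["region"]&(Z>.008)&(Z<.035); q=P[m]; print(l,r["confidence"],m.sum(),q.min(0),q.max(0))
    for a,b in [(.39,.41),(.42,.44),(.45,.47),(.48,.495)]:
        k=m&(X>a)&(X<b)&(Z>.017); print("  ",a,Y[k].min(),np.median(Y[k]),Y[k].max(),np.median(Z[k]))
k=(X>.41)&(X<.47)&(Y>.08)&(Y<.15)&(Z>.034)&(Z<.045); print("wall",Y[k].min(),Y[k].max(),k.sum())
i=c["frame"][90:390,200:500,::-1]; cv2.imwrite("pics/w2.png",cv2.resize(i,(600,600)))
E
```

```text
time: 3.27
position: [0.4396, 0.1661, 0.3049]
tool_rot: [0.0, 0.007, 1.0, 0.0]
ft_force: [-0.0, 0.4, 0.1]
finger_gap: 0.03
grip_force: 0.0
3.3167 [0.4397 0.1659 0.3049] [0.0002 0.0073 1.     0.0002] 0.029642722020678195
wrist pen all n 3071 (array([0.3823, 0.1589]), array([0.5389, 0.1573]), np.float64(-0.5678440304721882)) dark 2623 (array([0.3822, 0.1581]), array([0.5153, 0.1573]), np.float64(-0.37388120360958266)) ztop [0.0194 0.0224 0.0239]
  plate ((0.5309534668922424, -0.12790799140930176), (0.09836261719465256, 0.32829558849334717), 64.24859619140625) 0.01235821344198973
pen 0.68 3076 [0.3814 0.1487 0.0083] [0.5466 0.1676 0.0255]
   0.39 0.14944202573931087 0.15893236766178864 0.16755736098973162 0.022435146975262166
   0.42 0.14917343245797693 0.15840668205421887 0.16720253910031693 0.022336673267496943
   0.45 0.14918365962844388 0.15849541435058978 0.1668542396778266 0.022439182777104494
   0.48 0.14873617968399444 0.1581148147550797 0.16652117108115255 0.022263882269377228
blank_barrel 0.69 12643 [ 0.4151 -0.2014  0.008 ] [ 0.6783 -0.078   0.0349]Traceback (most recent call last):
  File "<stdin>", line 10, in <module>
    return umr_minimum(a, axis, None, out, keepdims, initial, where)
ValueError: zero-size array to reduction operation minimum which has no identity
```

Run:
```python
from h import *
c=dict(np.load("w2.npz"))
P=cloud(c);X,Y,Z=P[...,0],P[...,1],P[...,2]
k=(X>.40)&(X<.49)&(Y>.06)&(Y<.15)&(Z>.034)&(Z<.045); print("wall",Y[k].min(),Y[k].max(),k.sum())
k=(X>.40)&(X<.48)&(Y>.18)&(Y<.23)&(Z>.016)&(Z<.03); print("neighbour",Y[k].min(),Y[k].max())
k=(X>.40)&(X<.48)&(Y>.13)&(Y<.145)&(Z<.02); print("floor",np.median(Z[k]))
i=c["frame"][90:390,200:500,::-1]; cv2.imwrite("pics/w2.png",cv2.resize(i,(600,600)))
```

```text
wall 0.11374199943063382 0.12122783166640189 690
neighbour 0.2034552354838262 0.22202516516866874
floor 0.005417722917540141
```

View pics/w2.png

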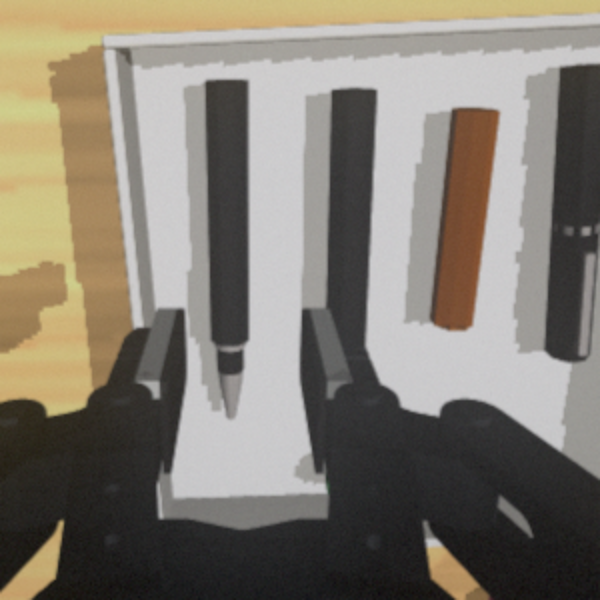

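The close crop confirms it: the bar at crop (230,210) has a bare steel tapering nib at (232,390). The blank barrel is at (352,220) and the capped pen with its clip at (575,210).

```bash
python3 -m handwheel '[[[0.65,0.005,-0.02,-0.08,0,0,0],[0.65,0.005,-0.02,-0.16,0,0,0],[0.65,0.005,-0.02,-0.22,0,0,0],[0.65,0.005,-0.02,-0.27,0,0,0],[0.65,0.005,-0.02,-0.27,0,0,0]]]' 30
python3 -m handwheel '[[[0.65,0,0,-0.018,0,0,0],[0.65,0,0,-0.037,0,0,0],[0.65,0,0,-0.037,0,0,0],[1,0,0,-0.037,0,0,0],[1,0,0,-0.037,0,0,0]]]' 30
python3 -m handwheel '[[[1,0,0,0,0,0,0],[1,0,0,0,0,0,0],[1,0,0,0,0,0,0],[1,0,0,0,0,0,0],[1,0,0,0,0,0,0]]]' 50
```

```text
time: 3.83
position: [0.4415, 0.1571, 0.1937]
tool_rot: [-0.002, 0.008, 1.0, -0.001]
ft_force: [-0.5, -0.1, 0.5]
finger_gap: 0.0301
grip_force: 0.0
time: 4.25
position: [0.4423, 0.1568, 0.1825]
tool_rot: [0.001, 0.008, 1.0, 0.0]
ft_force: [-0.4, -0.0, 0.0]
finger_gap: 0.0167
grip_force: 31.3
time: 4.67
position: [0.4423, 0.1568, 0.1825]
tool_rot: [0.001, 0.008, 1.0, 0.0]
ft_force: [0.3, 0.0, 7.0]
finger_gap: 0.0161
grip_force: 54.5
```

```bash
python3 -m handwheel '[[[1,0,0,0.03,0,0,0],[1,0,0,0.08,0,0,0],[1,0,0,0.16,0,0,0],[1,0,0,0.24,0,0,0],[1,0,0,0.3,0,0,0]]]'
python3 -m handwheel '[[[1,0,0,0.02,0,0,0],[1,0,0,0.02,0,0,0],[1,0,0,0.02,0,0,0],[1,0,0,0.02,0,0,0],[1,0,0,0.02,0,0,0]]]'
python3 - <<'E'
from h import *
c=bot.camera("wrist"); np.savez("w3.npz",**c); s=bot.get_state(); print(s["time"],s["position"],s["tool_rot"],s["finger_gap"],s["ft_force"])
t=bot.camera("side"); np.savez("s3.npz",**t)
a=cv2.resize(c["frame"][100:400,170:470],(400,400)); P=proj(t,[.44,.157,.14]).astype(int); print(P)
b=cv2.resize(t["frame"][P[1]-60:P[1]+60,P[0]-60:P[0]+60],(400,400)); cv2.imwrite("pics/l3.png",np.hstack([a,b])[:,:,::-1])
E
```

```text
time: 5.08
position: [0.4419, 0.1566, 0.3041]
tool_rot: [0.0, 0.008, 1.0, 0.0]
ft_force: [-0.5, 0.2, -0.4]
finger_gap: 0.0161
grip_force: 53.6
time: 5.5
position: [0.4418, 0.1567, 0.3085]
tool_rot: [-0.001, 0.008, 1.0, -0.001]
ft_force: [-0.7, 0.4, -0.7]
finger_gap: 0.0165
grip_force: 53.6
5.55 [0.44183586 0.15675627 0.30860186] [-1.07370628e-03  8.31663691e-03  9.99964726e-01 -4.76662888e-04] 0.01613231214851536 [-1.02156914 -0.52302237 -0.71126689]
[274 189]
```

View pics/l3.png

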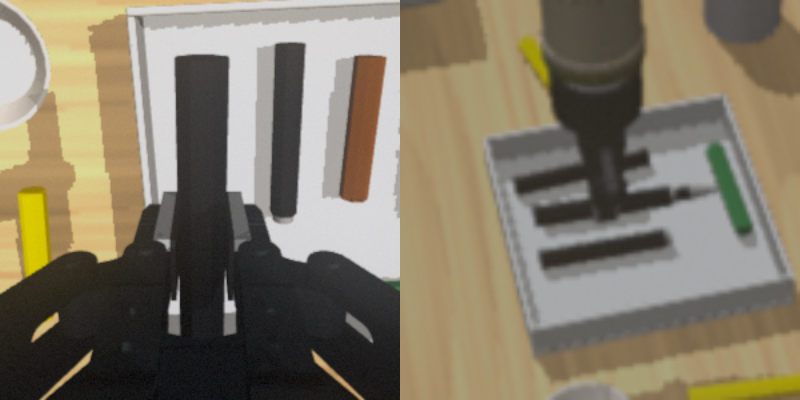

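The pen is held level between the pads, with its tail at left-panel (200,60) and its nib at right-panel (705,190). The other parts have not been disturbed. Next I measure how it sits in the hand.

Run:
```python
from h import *
from m import line
np.set_printoptions(precision=4,suppress=True)
for n in ["w3","s3"]:
    c=dict(np.load(n+".npz")); P=cloud(c); X,Y,Z=P[...,0],P[...,1],P[...,2]
    k=(c["range_z"]>0)&(abs(Y-.157)<.014)&(Z>.11)&(Z<.165)&(X>.36)&(X<.57)
    k&=(X<.425) if n=="w3" else ((X<.415)|(X>.465))
    q=P[k]; print(n,k.sum(),q.min(0),q.max(0),line(q))
    for a in np.arange(.375,.56,.01):
        j=(q[:,0]>a)&(q[:,0]<a+.01)
        if j.sum()>3: print("  %.3f n%d ztop %.4f zmed %.4f y %.4f..%.4f"%(a+.005,j.sum(),np.percentile(q[j,2],95),np.median(q[j,2]),q[j,1].min(),q[j,1].max()))
```

```text
w3 3856 [0.3803 0.1464 0.131 ] [0.425  0.1649 0.1515] (array([0.3804, 0.156 ]), array([0.4244, 0.1552]), np.float64(-1.0015411448391194))
  0.380 n571 ztop 0.1503 zmed 0.1477 y 0.1469..0.1649
  0.390 n901 ztop 0.1503 zmed 0.1487 y 0.1469..0.1647
  0.400 n850 ztop 0.1503 zmed 0.1488 y 0.1466..0.1647
  0.410 n788 ztop 0.1502 zmed 0.1486 y 0.1465..0.1643
  0.420 n746 ztop 0.1502 zmed 0.1486 y 0.1464..0.1643
s3 212 [0.3799 0.1433 0.1355] [0.5432 0.1659 0.1542] (array([0.3802, 0.1528]), array([0.5408, 0.1502]), np.float64(-0.9173868049978664))
  0.380 n14 ztop 0.1491 zmed 0.1446 y 0.1473..0.1659
  0.390 n23 ztop 0.1502 zmed 0.1477 y 0.1456..0.1614
  0.400 n23 ztop 0.1510 zmed 0.1465 y 0.1456..0.1631
  0.410 n22 ztop 0.1504 zmed 0.1462 y 0.1447..0.1614
  0.470 n20 ztop 0.1510 zmed 0.1467 y 0.1434..0.1593
  0.480 n21 ztop 0.1528 zmed 0.1475 y 0.1433..0.1649
  0.490 n23 ztop 0.1515 zmed 0.1461 y 0.1446..0.1605
  0.500 n20 ztop 0.1510 zmed 0.1459 y 0.1453..0.1610
  0.510 n14 ztop 0.1494 zmed 0.1448 y 0.1439..0.1586
  0.520 n13 ztop 0.1479 zmed 0.1429 y 0.1484..0.1563
  0.530 n12 ztop 0.1477 zmed 0.1462 y 0.1462..0.1568
  0.540 n7 ztop 0.1448 zmed 0.1405 y 0.1491..0.1574
```

```bash
python3 -m handwheel '[[[1,0.01,-0.07,0.01,0,0,-0.02],[1,0.02,-0.16,0.01,0,0,-0.04],[1,0.03,-0.25,0.01,0,0,-0.06],[1,0.04,-0.34,0.01,0,0,-0.08],[1,0.05,-0.43,0.01,0,0,-0.1]]]'
python3 -m handwheel '[[[1,0.012,-0.09,0,0,0,-0.0125],[1,0.025,-0.18,0,0,0,-0.0125],[1,0.037,-0.26,0,0,0,-0.0125],[1,0.037,-0.306,0,0,0,-0.0125],[1,0.037,-0.306,0,0,0,-0.0125]]]'
python3 -m handwheel '[[[1,0,0,0,0,0,0],[1,0,0,0,0,0,0],[1,0,0,0,0,0,0],[1,0,0,0,0,0,0],[1,0,0,0,0,0,0]]]'
cat > r.py <<'E'
from h import *
from m import line
np.set_printoptions(precision=4,suppress=True)
import sys
s=bot.get_state(); print(s["time"],s["position"],s["tool_rot"],s["finger_gap"],s["grip_force"])
T=q2R(s["tool_rot"]); print("pen-dir yaw from tool",np.degrees(np.arctan2(-T[1,0],-T[0,0])))
for n in ["wrist","top","side"]:
    c=bot.camera(n); np.savez(n[0]+sys.argv[1]+".npz",**c); P=cloud(c); X,Y,Z=P[...,0],P[...,1],P[...,2]
    if n=="wrist": cv2.imwrite("pics/w%s.png"%sys.argv[1],c["frame"][:,:,::-1])
    k=(c["range_z"]>0)&(X>.4)&(X<.55)&(Y>-.2)&(Y<-.07)&(Z>.035)&(Z<.078)
    nn,lab,st,ce=cv2.connectedComponentsWithStats(k.astype(np.uint8))
    for i in range(1,nn):
        if st[i,4]>10: q=P[lab==i]; print(n,st[i,4],q.mean(0),q.min(0),q.max(0),line(q))
    zp=s["position"][2]-.168; u=np.array([np.cos(np.radians(-14.5)),np.sin(np.radians(-14.5))]); v=np.array([-u[1],u[0]])
    D=P[...,:2]-s["position"][:2]; a=D@u; b=D@v
    k=(c["range_z"]>0)&(abs(b)<.016)&(abs(Z-zp)<.014)&(a>-.09)&(a<.13)&((a<-.018)|(a>.03))
    if k.sum()>20: print(n,"pen",k.sum(),"a",a[k].min(),a[k].max(),"b",np.median(b[k]),"ztop tail/front",np.percentile(Z[k&(a<0)],95),np.percentile(Z[k&(a>0)],95) if (k&(a>0)).any() else None,line(P[k]))
E
python3 r.py 4
```

```text
time: 6.02
position: [0.462, -0.0167, 0.3132]
tool_rot: [-0.001, 0.114, 0.994, -0.0]
ft_force: [0.6, 0.3, 0.3]
finger_gap: 0.016
grip_force: 53.6
time: 6.43
position: [0.4766, -0.142, 0.313]
tool_rot: [-0.001, 0.129, 0.992, -0.001]
ft_force: [-0.8, -0.0, -0.1]
finger_gap: 0.0161
grip_force: 53.6
time: 6.85
position: [0.477, -0.1366, 0.3138]
tool_rot: [-0.0, 0.125, 0.992, 0.0]
ft_force: [0.5, 0.5, -0.6]
finger_gap: 0.0164
grip_force: 53.6
6.85 [ 0.477  -0.1366  0.3138] [-0.      0.1249  0.9922  0.0001] 0.016436710604730516 53.612823474322795
pen-dir yaw from tool -14.354888896466449
wrist 42 [ 0.4386 -0.1444  0.0623] [ 0.4334 -0.1463  0.0609] [ 0.4452 -0.1425  0.064 ] (array([ 0.4335, -0.1434]), array([ 0.445, -0.146]), np.float64(-12.651963629104051))
wrist 50 [ 0.4469 -0.1138  0.0624] [ 0.4412 -0.1159  0.0599] [ 0.453  -0.1117  0.064 ] (array([ 0.4413, -0.1125]), array([ 0.4529, -0.1152]), np.float64(-13.140542114086546))
wrist pen 4755 a -0.06077921246461523 0.05248924462008744 b -0.001511538948178051 ztop tail/front 0.1554883402244803 0.1552814795930983 (array([ 0.4177, -0.1239]),
[... 492 characters left out ...]
ront 0.15667261615316325 0.15381020479892568 (array([ 0.4171, -0.1223]), array([ 0.5731, -0.1586]), np.float64(-13.112715840666153))
side 66 [ 0.4418 -0.1299  0.0565] [ 0.4331 -0.1464  0.0369] [ 0.4505 -0.1097  0.0674] (array([ 0.4379, -0.1444]), array([ 0.4456, -0.111 ]), np.float64(76.88697821014412))
side 71 [ 0.511  -0.1486  0.0564] [ 0.5019 -0.1637  0.0352] [ 0.5204 -0.1316  0.0696] (array([ 0.5067, -0.1632]), array([ 0.5156, -0.1316]), np.float64(74.31579571177986))
side pen 278 a -0.06068517452675135 0.10263478118716741 b -0.004595536939450807 ztop tail/front 0.15677083941668263 0.15630657753606464 (array([ 0.4177, -0.1252]), array([ 0.5735, -0.1614]), np.float64(-13.078975360950137))
```

```bash
python3 -m handwheel '[[[1,0,0,-0.05,0,0,0],[1,0,0,-0.11,0,0,0],[1,0,0,-0.16,0,0,0],[1,0,0,-0.175,0,0,0],[1,0,0,-0.175,0,0,0]]]'
python3 -m handwheel '[[[1,0,0,-0.005,0,0,0],[1,0,0,-0.01,0,0,0],[1,0,0,-0.015,0,0,0],[1,0,0,-0.02,0,0,0],[1,0,0,-0.02,0,0,0]]]'
python3 r.py 5
```

```text
time: 7.42
position: [0.4766, -0.1373, 0.2427]
tool_rot: [-0.001, 0.126, 0.992, 0.0]
ft_force: [-0.2, -0.3, -0.2]
finger_gap: 0.0161
grip_force: 53.6
time: 7.83
position: [0.4769, -0.1377, 0.2361]
tool_rot: [0.0, 0.126, 0.992, -0.0]
ft_force: [-0.4, -0.3, -0.3]
finger_gap: 0.0162
grip_force: 53.6
7.8333 [ 0.4769 -0.1377  0.2361] [ 0.0003  0.1259  0.992  -0.    ] 0.016226635598456666 53.61227031018643
pen-dir yaw from tool -14.470452387799376
wrist 8843 [ 0.4633 -0.1353  0.074 ] [ 0.4158 -0.1626  0.0368] [ 0.5294 -0.1114  0.078 ] (array([ 0.4179, -0.1245]), array([ 0.5232, -0.1522]), np.float64(-14.7430173822834))
wrist pen 5494 a -0.06058751686316418 0.05323304674627767 b -0.0011896519709019534 ztop tail/front 0.07770501308286337 0.07757810698933089 (array([ 0.4179, -0.1246]), array([ 0.5242, -0.1517]), np.float64(-14.319694483191904))
top 14 [ 0.5148 -0.1339  0.0617] [ 0.5089 -0.14    0.0548] [ 0.5198 -0.1289  0.0679] (array([ 0.5109, -0.1302]), array([ 0.5187, -0.1378]), np.float64(-43.89162297941027))
top 128 [ 0.4372 -0.1258  0.0715] [ 0.4154 -0.1439  0.0478] [ 0.4617 -0.112   0.
[... 186 characters left out ...]
.07926791866904463 0.07863498276372502 (array([ 0.4168, -0.1243]), array([ 0.6013, -0.165 ]), np.float64(-12.457410523196163))
side 153 [ 0.4399 -0.1332  0.0687] [ 0.4169 -0.1456  0.0357] [ 0.4639 -0.1123  0.0779] (array([ 0.4172, -0.1276]), array([ 0.4609, -0.1402]), np.float64(-16.141979474093628))
side 169 [ 0.5157 -0.1529  0.0693] [ 0.4882 -0.1659  0.0357] [ 0.5497 -0.1312  0.0779] (array([ 0.4887, -0.1497]), array([ 0.5488, -0.1608]), np.float64(-10.505008635211732))
side pen 312 a -0.06025971786240377 0.12921435186465058 b -0.004302440698508277 ztop tail/front 0.07853555469223941 0.07861212931973095 (array([ 0.4178, -0.1266]), array([ 0.5998, -0.1722]), np.float64(-14.066728734354053))
```

View pics/w5.png

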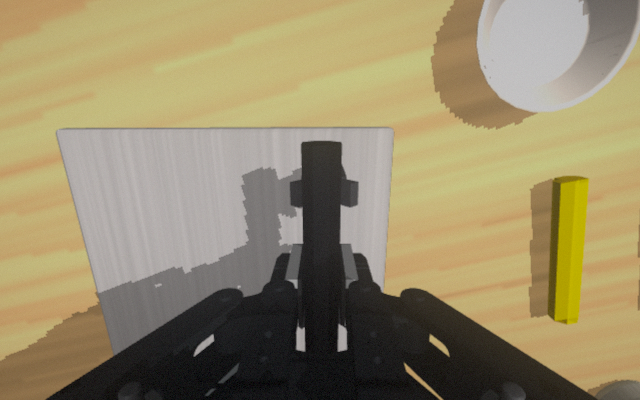

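The pen, at columns 302–342, is centred over the rear saddle, at columns 290–358 on row 192. There is no contact yet, so I lower gently.

```bash
python3 -m handwheel '[[[1,0,0,-0.003,0,0,0],[1,0,0,-0.006,0,0,0],[1,0,0,-0.009,0,0,0],[1,0,0,-0.009,0,0,0],[1,0,0,-0.009,0,0,0]]]'; python3 r.py 6 | grep -v "^side\|^top"
```

```text
time: 8.4
position: [0.4773, -0.1366, 0.2333]
tool_rot: [0.001, 0.125, 0.992, 0.0]
ft_force: [-1.7, 5.6, 17.9]
finger_gap: 0.0165
grip_force: 55.7
8.4 [ 0.4773 -0.1366  0.2333] [0.0009 0.1251 0.9921 0.0004] 0.0164935526782854 55.73990831617266
pen-dir yaw from tool -14.37691433553026
wrist 9286 [ 0.464  -0.1345  0.0716] [ 0.4164 -0.1617  0.0358] [ 0.5302 -0.1115  0.078 ] (array([ 0.4184, -0.1238]), array([ 0.524 , -0.1504]), np.float64(-14.148318767430633))
wrist pen 5606 a -0.060488988569536065 0.05263078659873663 b -0.0010864251720048316 ztop tail/front 0.07491205548142589 0.07486727209284082 (array([ 0.4183, -0.1239]), array([ 0.5248, -0.1502]), np.float64(-13.847060690230855))
```

```bash
python3 -m handwheel '[[[1,0.001,0.004,0,0,0,0],[1,0.001,0.004,-0.002,0,0,0],[1,0.001,0.004,-0.002,0,0,0],[1,0.001,0.004,-0.002,0,0,0],[1,0.001,0.004,-0.002,0,0,0]]]' 30; python3 -m handwheel '[[[0.5,0,0,0,0,0,0],[0.5,0,0,0,0,0,0],[0.5,0,0,0,0,0,0],[0.5,0,0,0,0,0,0],[0.5,0,0,0,0,0,0]]]'; python3 r.py 7
```

```text
time: 8.97
position: [0.4773, -0.1363, 0.2333]
tool_rot: [0.001, 0.126, 0.992, -0.0]
ft_force: [-4.6, -0.1, 29.5]
finger_gap: 0.0163
grip_force: 57.2
time: 9.38
position: [0.4773, -0.136, 0.2312]
tool_rot: [-0.0, 0.126, 0.992, 0.0]
ft_force: [-0.3, 0.1, 0.3]
finger_gap: 0.0428
grip_force: 0.0
9.3833 [ 0.4773 -0.136   0.2312] [-0.0002  0.1259  0.992   0.    ] 0.04283048335393245 0.0
pen-dir yaw from tool -14.4657528529466
wrist 9428 [ 0.466  -0.1349  0.0709] [ 0.4164 -0.1647  0.0355] [ 0.5269 -0.1113  0.0764] (array([ 0.4183, -0.1241]), array([ 0.5215, -0.1496]), np.float64(-13.920879433242074))
wrist 531 [ 0.4661 -0.1603  0.071 ] [ 0.4597 -0.1699  0.0598] [ 0.4829 -0.1553  0.078 ] (array([ 0.4598, -0.1592]), array([ 0.4825, -0.1592]), np.float64(-0.10023758383968936))
wrist 532 [ 0.4786 -0.1121  0.071 ] [ 0.472  -0.1196  0.059 ] [ 0.4936 -0.1019  0.078 ] (array([ 0.473 , -0.1088]), array([ 0.4909, -0.1222]), np.float64(-36.638657060846874))
wrist pen 6030 a -0.060286952278478696 0.050500846645779994 b -0.0015978451878033396 ztop tail/front 0.07507766484702956 0.07484379985902681 (arr
[... 693 characters left out ...]
.144   0.0395] [ 0.4627 -0.1114  0.0774] (array([ 0.4175, -0.1249]), array([ 0.4605, -0.1401]), np.float64(-19.46441162277758))
side 180 [ 0.5161 -0.1519  0.0682] [ 0.4877 -0.1655  0.0361] [ 0.5493 -0.1332  0.0778] (array([ 0.4889, -0.1492]), array([ 0.5491, -0.1585]), np.float64(-8.774581404045511))
side 13 [ 0.4688 -0.1682  0.0705] [ 0.4614 -0.1732  0.0645] [ 0.4788 -0.1617  0.0777] (array([ 0.4607, -0.1664]), array([ 0.478 , -0.1702]), np.float64(-12.297841493936016))
side pen 300 a -0.06056672379953239 0.12914168740830725 b -0.0049161991154918205 ztop tail/front 0.07560212015142627 0.07523140356732405 (array([ 0.4183, -0.1239]), array([ 0.6009, -0.1694]), np.float64(-13.988395442627704))
```

```bash
python3 -m handwheel '[[[0.5,0,0,0.02,0,0,0],[0.5,0,0,0.06,0,0,0],[0.5,0,0,0.13,0,0,0],[0.5,0,0,0.21,0,0,0],[0.5,0,0,0.28,0,0,0]]]'
python3 -m handwheel '[[[1,0.05,-0.05,0,0,0,0],[1,0.12,-0.12,0,0,0,0],[1,0.19,-0.2,0,0,0,0],[1,0.26,-0.27,0,0,0,0],[1,0.283,-0.296,0,0,0,0]]]' 30
python3 -m handwheel '[[[1,0,0,0,0,0,0],[1,0,0,0,0,0,0],[1,0,0,0,0,0,0],[1,0,0,0,0,0,0],[1,0,0,0,0,0,0]]]'
python3 - <<'E'
from h import *
np.set_printoptions(precision=4,suppress=True)
s=bot.get_state(); print(s["time"],s["position"],s["tool_rot"],s["finger_gap"])
im=[]
for n in ["wrist","side"]:
    c=bot.camera(n); np.savez(n[0]+"8.npz",**c); P=cloud(c); X,Y,Z=P[...,0],P[...,1],P[...,2]
    k=(c["range_z"]>0)&(X>.56)&(X<.66)&(Y>-.32)&(Y<-.2)&(Z>.119)&(Z<.137)
    q=P[k]; print(n,k.sum(),q.mean(0),q.min(0),q.max(0))
    u=np.array([.968,-.25]); g=(q[:,:2]-[.477,-.1378]); a=g@u; b=g@[.25,.968]
    for x in np.arange(.12,.2,.006):
        j=(a>x)&(a<x+.006)
        if j.sum()>3: print("  a%.3f n%d z%.4f b %.4f..%.4f"%(x+.003,j.sum(),np.median(q[j,2]),b[j].min(),b[j].max()))
    p=proj(c,[.54,-.2,.1]).astype(int) if n=="side" else (320,250)
    f=c["frame"]; im.append(cv2.resize(f[max(0,p[1]-100):p[1]+100,p[0]-100:p[0]+100],(400,400)) if n=="side" else cv2.resize(f[100:400,170:470],(400,400)))
cv2.imwrite("pics/p8.png",np.hstack(im)[:,:,::-1])
E
```

```text
time: 9.95
position: [0.477, -0.136, 0.3454]
tool_rot: [-0.0, 0.126, 0.992, 0.0]
ft_force: [0.9, 1.3, -0.1]
finger_gap: 0.0429
grip_force: 0.0
time: 10.37
position: [0.5931, -0.2589, 0.3444]
tool_rot: [0.002, 0.128, 0.992, -0.001]
ft_force: [0.3, -0.6, -0.0]
finger_gap: 0.0002
grip_force: 0.0
time: 10.78
position: [0.59, -0.2533, 0.3438]
tool_rot: [-0.0, 0.125, 0.992, 0.0]
ft_force: [-0.1, -0.8, -0.2]
finger_gap: 0.0001
grip_force: 0.0
10.7833 [ 0.59   -0.2533  0.3438] [-0.0001  0.1252  0.9921  0.0001] 8.051144162978029e-05
wrist 2320 [ 0.5928 -0.2546  0.1249] [ 0.5756 -0.2801  0.119 ] [ 0.6254 -0.2323  0.1325]
  a0.129 n291 z0.1201 b -0.1051..-0.0640
  a0.135 n748 z0.1214 b -0.1045..-0.0639
  a0.141 n477 z0.1305 b -0.1047..-0.0636
  a0.147 n413 z0.1295 b -0.1049..-0.0635
  a0.153 n236 z0.1275 b -0.1049..-0.0633
  a0.159 n127 z0.1205 b -0.1045..-0.0638
  a0.165 n25 z0.1198 b -0.1045..-0.0636
side 363 [ 0.6089 -0.2639  0.1245] [ 0.5642 -0.3194  0.119 ] [ 0.6579 -0.2112  0.1369]
  a0.123 n6 z0.1196 b -0.1250..-0.0613
  a0.129 n25 z0.1215 b -0.1469..-0.0421
  a0.135 n39 z0.1254 b -0.1512..-0.0647
  a0.141 n31 z0.1284 b -0.1257..-0.0705
  a0.147 n30 z0.1294 b -0.1052..-0.0748
  a0.153 n35 z0.1285 b -0.1431..-0.0737
  a0.159 n26 z0.1265 b -0.1269..-0.0727
  a0.165 n36 z0.1246 b -0.1455..-0.0708
  a0.171 n35 z0.1235 b -0.1292..-0.0455
  a0.177 n35 z0.1238 b -0.1239..-0.0571
  a0.183 n31 z0.1226 b -0.1063..-0.0569
  a0.189 n21 z0.1204 b -0.1035..-0.0657
  a0.195 n10 z0.1194 b -0.1338..-0.0623
```

View pics/p8.png

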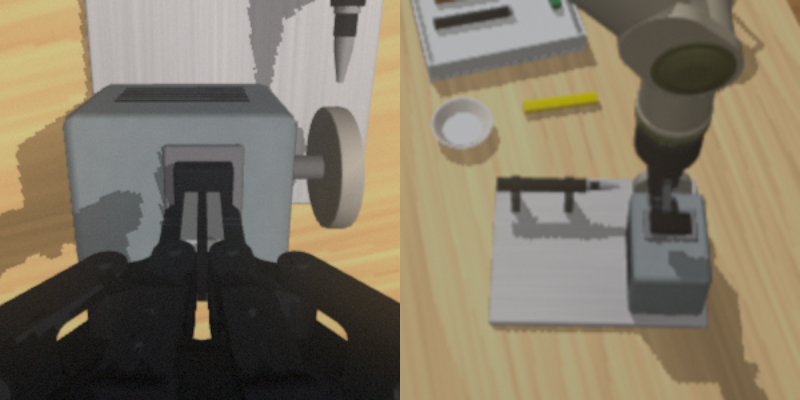

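The pen lies in both saddles with its nib short of the wheel: tail at right-panel (500,183), nib at (615,186). The shut fingertips stand over the raised end of the rocker, at left-panel (203,185).

```bash
python3 -m handwheel '[[[1,0,0,-0.05,0,0,0],[1,0,0,-0.09,0,0,0],[1,0,0,-0.095,0,0,0],[1,0,0,-0.1,0,0,0],[1,0,0,-0.105,0,0,0]]]'
python3 -m handwheel '[[[1,0,0,-0.003,0,0,0],[1,0,0,-0.006,0,0,0],[1,0,0,-0.009,0,0,0],[1,0,0,-0.011,0,0,0],[1,0,0,-0.011,0,0,0]]]'
```

```text
time: 11.3
position: [0.5905, -0.2542, 0.302]
tool_rot: [0.0, 0.126, 0.992, 0.0]
ft_force: [-1.1, 0.4, 1.6]
finger_gap: 0.0002
grip_force: 0.9
time: 11.72
position: [0.5902, -0.2543, 0.2975]
tool_rot: [-0.0, 0.126, 0.992, 0.0]
ft_force: [-3.3, 1.5, 6.2]
finger_gap: -0.0002
grip_force: 3.4
```

```bash
python3 -m handwheel '[[[1,0,0,-0.002,0,0,0],[1,0,0,-0.004,0,0,0],[1,0,0,-0.006,0,0,0],[1,0,0,-0.006,0,0,0],[1,0,0,-0.006,0,0,0]]]'
```

```text
time: 12.13
position: [0.5901, -0.2543, 0.297]
tool_rot: [0.0, 0.126, 0.992, -0.0]
ft_force: [-9.3, 2.9, 23.4]
finger_gap: -0.0
grip_force: 12.3
```

It is against the hard stop. I retreat and check.

```bash
python3 -m handwheel '[[[1,0,0,0.02,0,0,0],[1,-0.02,0,0.1,0,0,0],[1,-0.08,-0.02,0.2,0,0,0],[1,-0.16,-0.04,0.28,0,0,0],[1,-0.24,-0.04,0.35,0,0,0]]]'
python3 -m handwheel '[[[1,0,0,0,0,0,0],[1,0,0,0,0,0,0],[1,0,0,0,0,0,0],[1,0,0,0,0,0,0],[1,0,0,0,0,0,0]]]'
python3 - <<'E'
from h import *
s=bot.get_state(); print(s["time"],s["position"],s["ft_force"])
u=np.array([.968,-.25])
for n in ["top","side"]:
    c=bot.camera(n); P=cloud(c); g=P[...,:2]-[.477,-.1378]; a=g@u; b=g@np.array([.25,.968]); Z=P[...,2]
    for x in (.139,.148,.160,.172,.181):
        j=(abs(a-x)<.004)&(abs(b+.085)<.01)&(Z>.1)&(Z<.15)
        if j.sum()>2: print(n,"rocker a",x,j.sum(),np.median(Z[j]))
    for lo,hi in [(-.065,-.045),(-.02,.02),(.045,.06),(.08,.11)]:
        k=(a>lo)&(a<hi)&(abs(b)<.015)&(Z>.055)&(Z<.085)
        if k.sum()>2: print(n,"pen",lo,k.sum(),"b",b[k].min(),b[k].max(),"ztop",np.percentile(Z[k],90),"amax",a[k].max())
    cv2.imwrite(f"pics/f_{n}.png",c["frame"][:,:,::-1])
p=cv2.imread("pics/f_side.png")[130:400,200:500]; cv2.imwrite("pics/f.png",cv2.resize(p,(660,594)))
E
```

```text
time: 12.55
position: [0.5021, -0.271, 0.4293]
tool_rot: [0.001, 0.126, 0.992, -0.0]
ft_force: [-0.0, -0.2, 1.4]
finger_gap: 0.0
grip_force: 0.0
time: 12.97
position: [0.5031, -0.2697, 0.4264]
tool_rot: [-0.001, 0.125, 0.992, 0.0]
ft_force: [-0.1, 0.3, -0.8]
finger_gap: -0.0001
grip_force: 0.0
12.9667 [ 0.50312002 -0.26970244  0.42640779] [-0.13684814  0.25141462 -0.77464211]
top rocker a 0.139 26 0.12221535196684752
top rocker a 0.148 28 0.12427447559057336
top rocker a 0.16 23 0.12591663036302947
top rocker a 0.172 25 0.12923238929024494
top rocker a 0.181 27 0.13030286549806513
top pen -0.065 51 b -0.008352061364498273 0.009630816313053136 ztop 0.07504319143492078 amax -0.045472086959905476
top pen -0.02 114 b -0.008334480650315482 0.010061596391234466 ztop 0.0765013636630669 amax 0.019608703407484933
top pen 0.045 41 b -0.008454493686527214 0.009916466349617853 ztop 0.07612335983871499 amax 0.05970026705139167
top pen 0.08 24 b -0.001769039188588159 0.006108532499893378 ztop 0.07097166961826587 amax 0.10305463368916373
side rocker a 0.139 27 0.12307317972884912
side rocker a 0.148 23 0.12487938314926805
side rocker a 0.16 22 0.12726186405980067
side rocker a 0.172 24 0.12971120677562686
side rocker a 0.181 22 0.1320716360819969
side pen -0.065 42 b -0.011025971607718316 0.010245619440531407 ztop 0.07721382064649152 amax -0.046677493201732534
side pen -0.02 113 b -0.010989329925115386 0.010319123766896351 ztop 0.07589007100062176 amax 0.01963586620558059
side pen 0.045 25 b -0.010854726002051385 0.004638303799376407 ztop 0.07573264630964846 amax 0.05399876339389596
side pen 0.08 17 b -0.0032297361268021595 0.0044333466566949635 ztop 0.07145511238873033 amax 0.10189544418161493
```

View pics/f.png

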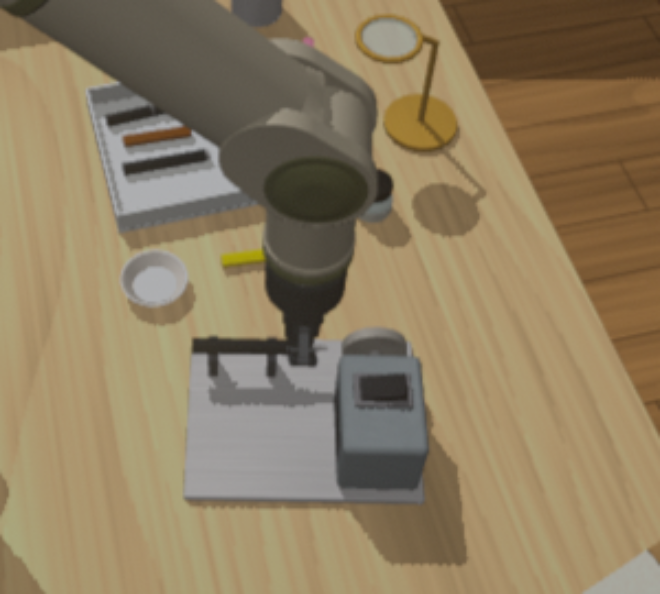

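The rocker's rest end is now down, with a slope of about +0.2, the reverse of before. The pen sits in both notches with its tip at about 0.103 m. The dish at (155,280), the jar and the tray parts are undisturbed, and the arm is clear.

```bash
python3 -c "
from bench import bot; print(bot.sign_off())"
```

```text
the job is handed in; nothing more can be done
None
```

I handed the job in after about 13 s of robot time. By the last camera check, the bare-nib pen is seated and let go in both notches, its nib about 17 mm short of the wheel rim, and the rocker is fully on. The sign-off returned no verdict.

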